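# Hook up the press guard and sort the left and right brackets

### The job

Lift the hand press's drop guard by its handle and hook the slot of its stay bar over the notch in the cross-bridge so that the guard hangs up there by itself; never let the guard drop. Then draw the two punched brackets out of the press and lay each one flat in the tray that holds a sample of the same hand, left or right. Leave the guard hooked up and do not disturb the other things on the bench.

Things in the scene. Friction and masses are not known exactly. Their poses are not given: they have to be found in the camera images.
- press: Fixed green bench hand press, its open front towards the robot. Origin: on the bench under the middle of the guard; x through the press away from the robot, z up. Guide posts at y = +-157 mm, 250 high; a cross-bridge (x = -17 to -5 mm, height 194 to 216) joins them. Clear guard panel 284 wide, 100 high, 8 thick in the plane x = 0. Punches behind it end 95 mm above the bench.
- bed (a point): Centre of the front edge of the press bed, 150 mm before the press origin; the brackets lie on the bed, 20 mm above the bench, 260 mm wide.
- notch (a point): Notch in the middle of the cross-bridge: centre of the round steel rod, 10 mm thick, lying along the press's y, at the bottom of the 24 mm wide notch, which opens towards the robot. In the press frame: (-10.5, 0, 205) mm.
- guard (a joint): Height of the sliding guard in m: 0 = down (lower edge 15 mm above the bed, over the flat bases of the brackets, holding their flanges in), at most 0.100. With its bar it weighs about 5.5 N and falls if let go. About 0.075 when hooked up; the rod is level with the open slot between about 0.077 and 0.088.
- stay (a joint): Lean of the stay bar in rad: 0 = upright, grows as its top swings away from the robot (press +x), at most 0.30. About 0.16 when hooked on the rod. A light spring and its weight bring it back to 0 (about 1 N at the handle). While the rod is not level with the slot the bar's far edge meets the rod at about 0.02 and cannot lean further.
- handle (a point): Middle of the handle's crossbar: round, 12 mm thick, 100 long along the press's y, joined by a leg at each end to the top of the stay bar 40 mm beyond (free gap 29 x 85 mm between). Hook it from below with tilted fingers or pinch it from above. It lies 185 mm above the bar's hinge and 40 mm before it: 230 mm above the bench with the guard down.
- hinge (a point): Hinge of the stay bar on the front of the guard: 28 mm before the guard's plane, 45 mm above the bench when the guard is down; it rises with the guard. The stay is a steel bar 8 mm thick and 22 mm deep, standing up from here to the handle.
- slot (a point): Middle of the sloping upper face of the slot in the stay bar, 92 mm above the hinge when upright. The slot opens away from the robot (+x), is 13 mm deep and 24 mm high; its upper face slopes down towards the mouth, so a bar hung on the rod stays hooked.
- bracket_left: Left-hand bracket, loose on the press bed, near end sticking out. Aluminium, about 120 g. Base 160 x 50 x 5 mm; flange 40 high, 8 thick, across the far end; rib to grip, 55 long, 38 high from the underside, 8 thick, from 80 to 25 mm before the origin. Origin: centre of underside; +x to the flange, z up. Seen with the flange away from you, base down, the rib stands on the LEFT edge (y = +21 mm).
- bracket_right: Right-hand bracket, mirror image, beside the other; places vary. Aluminium, about 120 g. Base 160 x 50 x 5 mm; flange 40 high, 8 thick, across the far end; rib to grip, 55 long, 38 high from the underside, 8 thick, from 80 to 25 mm before the origin. Origin: centre of underside; +x to the flange, z up. Seen with the flange away from you, base down, the rib stands on the RIGHT edge (y = -21 mm).
- tray_left: Fixed plywood tray, 280 x 180, walls 35 high, floor 5 thick (mm); a fixed left-hand sample bracket lies across its far (+x) end, 43 high. Free floor: x = -135 to 78, y = -85 to 85. Origin: centre of underside; x along the 280, roughly away from the robot, z up. One tray left, one right of the press, either way round.
- tray_right: Fixed plywood tray, 280 x 180, walls 35 high, floor 5 thick (mm); a fixed right-hand sample bracket lies across its far (+x) end, 43 high. Free floor: x = -135 to 78, y = -85 to 85. Origin: centre of underside; x along the 280, roughly away from the robot, z up. One tray left, one right of the press, either way round.
- offcut: Loose dark wood offcut, 45 x 130 x 18 mm, bystander; origin at the centre of its underside, the 130 along its y.
- glue: Loose glue bottle, 56 mm across, 150 high, bystander; origin at the centre of its underside.
- mug: Loose blue mug, 84 mm across, 95 high, bystander; origin at the centre of its underside.
- plane: Loose wooden hand plane, 160 x 50 mm, about 115 high, bystander; origin at the centre of its underside, length along x.
- screwdriver: Loose screwdriver lying on the bench, about 200 mm, bystander.

How it is judged:
By the outcome, as a careful person would: the job done as asked, in the order asked, and still so for the second after the job is handed in, with the robot touching nothing.
It also fails if it takes over 67 s, if anything falls off the work surface, if the arm or the gripper's body presses on something with over 40 N, if the wrist force passes 120 N, or if a joint passes its speed limit or range.

### The arm

A 6-joint arm with a two-finger parallel gripper is mounted at the origin on the work surface. World frame = base frame: x ahead of the robot, y to its left, z up, the work surface at z = 0. Lengths are in m, angles in degrees, forces in N, time in s.
With the tool pointing down it reaches from about 0.35 to 0.875 m from the base axis. Payload 4.2 kg.
Tool frame: the origin (TCP) lies at the very end of the fingers, on their centre line; the grasp point (between the pads) lies 19 mm behind it; z points along the fingers, y is the line along which they close (so a half turn about z gives the same grasp; the last joint's range is limited). The gripper opens to 87 mm and grips with 3 to 60 N. Pads are 19 mm wide; open, the fingers measure 117 mm over their backs; the gripper's body (75 mm by 190 mm) begins 51 mm behind the grasp point.
Start: joints at [-55.772, 22.042, 0.453, 0, -68.411, -14.817], TCP at [0.208, -0.589, 0.223] pointing down, gripper open.
Joint ranges: [-179.83, 179.83], [-69.29, 118.12], [-61.27, 80.66], [-181.25, 117.63], [-171.15, -9.14], [-177.46, 177.46]. Speed limits (degrees/s): [159.86, 159.86, 180, 180, 180, 180].

### API

Orientations are given as a 3x3 rotation matrix whose columns are the frame's x, y, z axes.
In Python, from station import sense, cams, r gives the robot as it stands. The module is installed in compiled form; this text tells all that it offers.
- The arm moves only by the tool step_arm, never from a script. Its argument "targets" is text: rows parted by semicolons, each of 4 numbers parted by spaces: the shift along the tool's x, y, z in cm, then the turn about the tool's z in degrees. In form: x y z turn; .... A call has 1 to 12 rows; each row shifts and turns the commanded pose from where the row before left it, along the tool's axes as they then stand; what a row does not reach is not made up. A row lasts 1/12 s, in which the tool goes at most 41.7 mm and 7.16 degrees, less where a joint would pass 70% of its speed; a pose out of reach is approached as far as the arm can. A call with a gripper value outside its range is refused whole. "claw" is the finger opening in cm, from 0 to 8.7, set as the call begins (left out, the last holds). The fingers move at their own pace and stop on an object; the grip force is fixed at half the most. Time passes only in rows, so rows that do not move let the fingers close. It gives the time, the measured TCP pose, the force, the opening and the grip force at its end, in the units of the state.
- sense(): the state, without advancing time (a new reading comes with each control period).
- cams.capture(name): name is "side" or "top"; returns a dict with "frame" (480x640x3 uint8, blue, green, red), "vertical_fov" (degrees; the focal length in pixels is half the picture's height over the tangent of half this angle, whatever the lens; pixels are square), "cx", "cy" (the principal point, pixels), "dist_coeffs" ([k1, k2, p1, p2, k3] as OpenCV has them; the pictures are not rectified), "eye" and "rotation" of the camera in the world. Camera axes: x right, y down, z forward; pixel columns grow to the right and rows downward; lengths in m; the calibration is good to about 2 mm. A picture is of the moment at which its call begins. There is no depth.
- r.finish_job(): hands the job in; it is judged then, once.
The state is a dict: "time_s": time; "joints": joint angles; "joint_velocities": joint speeds; "effort": joint torques, N m; "tcp_pos": TCP position; "ee_rot": TCP orientation; "wrist_force": force on the tool from outside, world axes, zero at the start; "moment": the same for the moment, N m; "gripper_width": opening from 0.0 (shut) to 1.0 (fully open); "gripper_force": force on a finger pad.
Only numpy, scipy, OpenCV 4.12 (cv2) and the standard library are available. Lean on these libraries where they do the work, as an engineer would, in place of code of your own. Each camera call takes 0.05 s, during which the arm holds its last target. There are 200 camera calls.

## Working session

There is one attempt and no reset: what is moved stays moved. The work goes in short steps, Python scripts to look and compute and a tool call to move; the robot and the scene stay as the last step left them, time stands still between calls to the robot, and variables do not carry over. Pictures are saved under pics/ and viewed, at most 10 in all, crops included, and the job is handed in when it is done.

Besides the shell and the picture viewer there is one more tool, called as name(argument=value, ...), one argument or row to a line, values as JSON. step_arm: Moves the arm, as the interface text tells. Its arguments: {"type":"object","properties":{"targets":{"type":"string"},"claw":{"type":"number"}},"required":["targets"]}

```bash
mkdir -p pics; ls; python3 - <<'E'
from station import sense,cams,r
import cv2
for n in("side","top"):
    c=cams.capture(n);cv2.imwrite(f"pics/{n}0.png",c["frame"])
    print(n,{k:v for k,v in c.items() if k!="frame"})
print(sense())
E
```

```text
pics
side {'vertical_fov': 50.968833101737935, 'cx': 320.5150633447926, 'cy': 238.1020552025805, 'dist_coeffs': array([-0.0752909,  0.       ,  0.       ,  0.       ,  0.       ]), 'eye': array([-0.11228574, -0.9319058 ,  1.28594214]), 'rotation': array([[ 0.83312745, -0.37887013,  0.40293432],
       [-0.55286465, -0.59086091,  0.58755771],
       [ 0.01547007, -0.7122786 , -0.70172635]])}
top {'vertical_fov': 48.63615280044078, 'cx': 310.02307410094755, 'cy': 239.51915895123815, 'dist_coeffs': array([-0.1141687,  0.       ,  0.       ,  0.       ,  0.       ]), 'eye': array([ 4.32918861e-01, -1.29137726e-03,  1.46270646e+00]), 'rotation': array([[ 0.01639114, -0.99687027,  0.07733685],
       [-0.99981715, -0.01557934,  0.01108865],
       [-0.00984909, -0.07750447, -0.99694335]])}
{'time_s': 0.1, 'joints': array([-5.57712573e+01,  2.20864683e+01,  3.89305043e-01, -2.46733849e-02,
       -6.84131185e+01, -1.48191491e+01]), 'joint_velocities': array([-0.07371612, -0.0322678 ,  0.23726744,  0.05910764, -0.05860058,
       -0.00419764]), 'effort': array([-4.02382266e-04, -3.91687703e+01,  1.87934393e+01,  4.23182175e+00,
        1.34399591e-02, -7.61625301e-05]), 'tcp_pos': array([ 0.20756262, -0.5889614 ,  0.22158108]), 'ee_rot': array([[-9.43219755e-01, -3.32168524e-01, -7.51593527e-04],
       [-3.32169357e-01,  9.43218012e-01,  1.81661732e-03],
       [ 1.05493460e-04,  1.96312568e-03, -9.99998068e-01]]), 'wrist_force': array([-0.65621157,  0.03924098, -0.6787009 ]), 'moment': array([-0.0017926 ,  0.0075509 , -0.02822736]), 'gripper_force': 0.0, 'gripper_width': 0.9999798849671909}
```

View pics/side0.png

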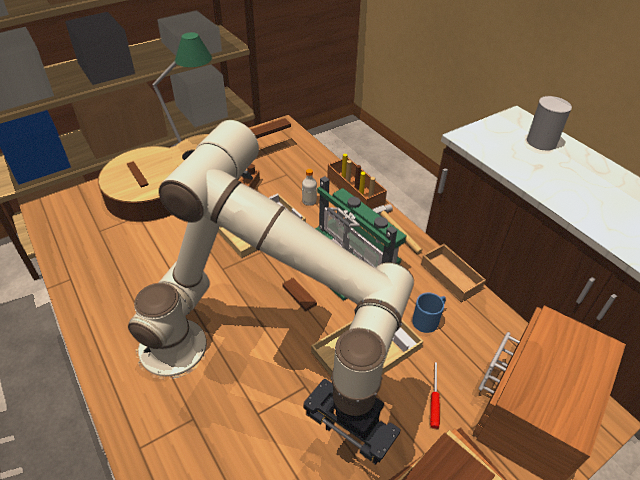

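View pics/top0.png

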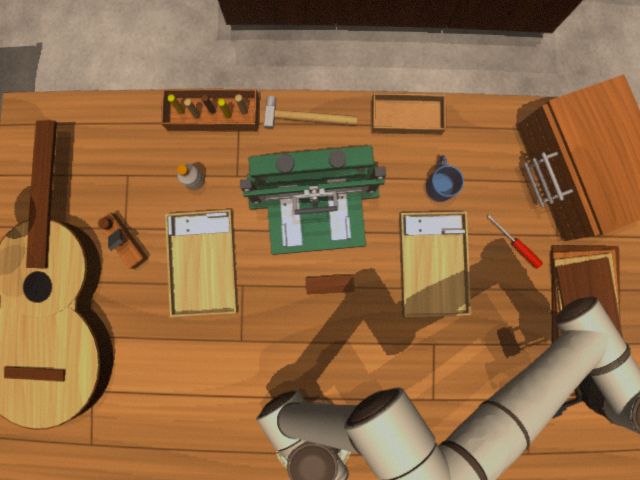

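The top view shows the press at about (313,200), the trays at (202,262) and (435,263), and the offcut at (330,284). The glue bottle and mug are beside and behind the press. I'll zoom in on the press and both trays.

```bash
python3 - <<'E'
import cv2,numpy as np
i=cv2.imread("pics/top0.png")
a=cv2.resize(i[140:260,235:395],None,fx=5,fy=5,interpolation=cv2.INTER_CUBIC)
cv2.imwrite("pics/top0c.png",a)
b=np.hstack([cv2.resize(i[200:325,160:245],None,fx=4.7,fy=4.7,interpolation=cv2.INTER_CUBIC),cv2.resize(i[200:325,395:480],None,fx=4.7,fy=4.7,interpolation=cv2.INTER_CUBIC)])
print(b.shape);cv2.imwrite("pics/top0t.png",b)
E
```

```text
(588, 800, 3)
```

View pics/top0c.png

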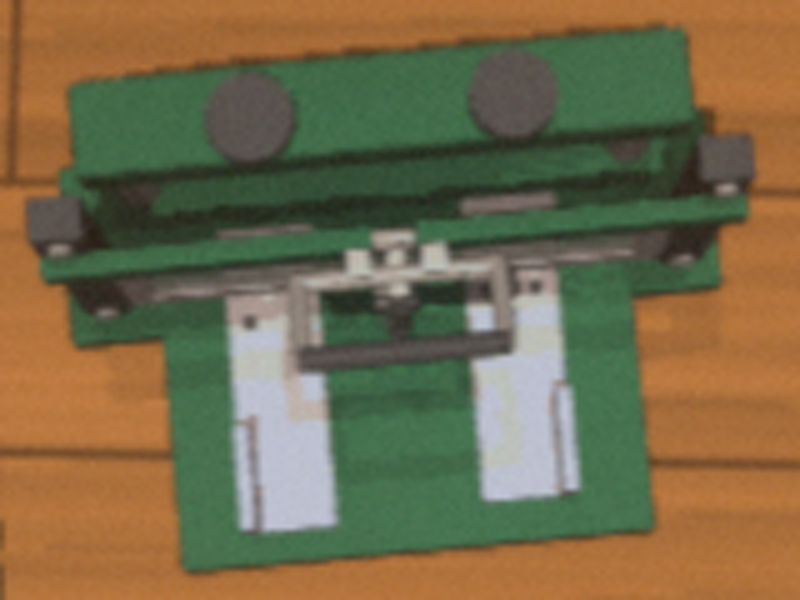

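View pics/top0t.png

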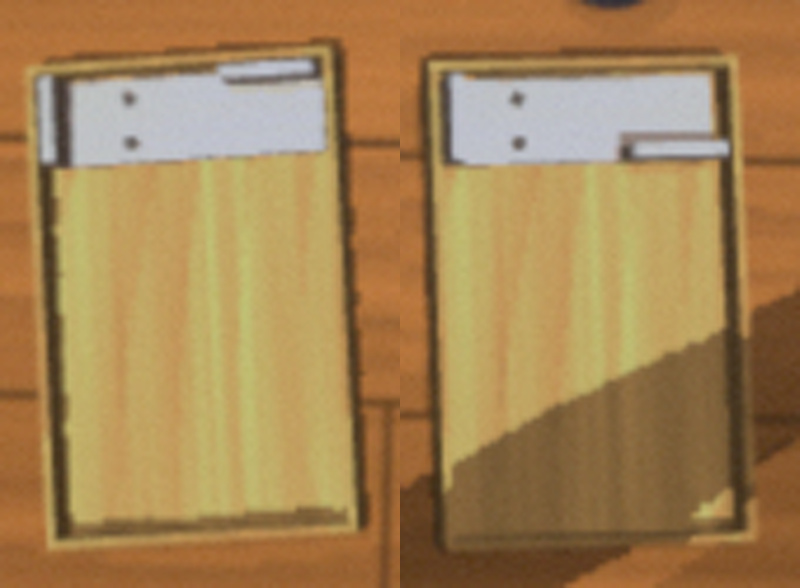

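Reading the crops:
- **Brackets:** the image-left bracket (crop near corners (240,532), (338,525)) has its rib on the left, so it is left-hand. The other one is right-hand.
- **Trays:** both samples have their flanges at image-left. The left tray's rib is on the far edge, so it is a right-hand sample. The right tray's rib is on the near edge, so it is left-hand. The placing is therefore crossed.

Next I'll turn the pixels into positions.

```bash
cat > h.py <<'E'
import numpy as np,cv2
from station import sense,cams,r
def K(c):
    f=240/np.tan(np.radians(c["vertical_fov"]/2)); return np.array([[f,0,c["cx"]],[0,f,c["cy"]],[0,0,1.]])
def ray(c,px,z):
    p=cv2.undistortPoints(np.array([[px]],float),K(c),c["dist_coeffs"])[0,0]
    d=c["rotation"]@np.array([p[0],p[1],1]); return c["eye"]+d*(z-c["eye"][2])/d[2]
def proj(c,P):
    R=c["rotation"].T; return cv2.projectPoints(np.array(P,float).reshape(-1,3),cv2.Rodrigues(R)[0],-R@c["eye"],K(c),c["dist_coeffs"])[0][:,0]
E
python3 - <<'E'
from h import *
c=cams.capture("top")
def cc(l,z,o=(235,140),s=5.): return [ray(c,((u+.5)/s-.5+o[0],(v+.5)/s-.5+o[1]),z) for u,v in l]
def show(n,l,z,**k):
    P=cc(l,z,**k); print(n,*[np.round(p[:2]*1000,1) for p in P]); return P
b=show("bed",[(185,571),(653,528),(165,345),(632,300)],.02)
l=show("Lnear",[(240,532),(338,525)],.025); show("Lfar",[(228,300),],.025); show("Lrib",[(238,422),(258,418),(242,530),(262,530)],.058)
show("Rnear",[(483,500),(578,490)],.025); show("Rrib",[(552,384),(572,382),(560,494),(580,490)],.058)
h=show("handle",[(300,358),(511,341)],.236)
show("bridge top front",[(45,280),(748,215)],.216)
show("posts",[(55,225),(726,160)],.25)
P=show("TrayImgL",[(28,68),(338,42),(365,528),(50,548)],.035,o=(160,200),s=4.7)
P2=show("TrayImgR",[(28,58),(338,55),(357,540),(45,548)],.035,o=(395,200),s=4.7)
for T in(P,P2):
    T=np.array(T)[:,:2]; x=(T[0]+T[1]-T[2]-T[3])/2; print("tray c",T.mean(0),"yaw",np.degrees(np.arctan2(x[1],x[0])),np.linalg.norm(x),np.linalg.norm(T[0]-T[1]))
for e in(b[:2],h):
    d=e[0]-e[1]; print("yaw",np.degrees(np.arctan2(-d[0],d[1])),np.linalg.norm(d),(e[0]+e[1])/2)
s=sense();print(s["time_s"])
E
```

```text
bed [504.2 118.7] [ 531.7 -135.7] [628.1 132.5] [ 656.8 -123.3]
Lnear [525.6  88.9] [530.3  35.7]
Lfar [652.7  98.1]
Lrib [582.2  89.1] [584.5  78.4] [524.6  85.7] [524.8  75.1]
Rnear [545.1 -42.8] [551.4 -94.3]
Rrib [605.1 -77.8] [606.3 -88.4] [546.4 -82.7] [548.7 -93.2]
handle [593.6  49.3] [603.1 -48.8]
bridge top front [631.9 172.3] [ 668.2 -161.7]
posts [652.4 163.7] [ 687.5 -147. ]
TrayImgL [607.4 411.3] [624.9 229.5] [345.7 206.6] [330.  388.8]
TrayImgR [ 622.5 -229.8] [ 627.5 -411.1] [ 347.8 -421.2] [ 341.7 -240.9]
tray c [0.47698811 0.30904815] yaw 4.668039687516062 0.27917053241081635 0.18258247191746738
tray c [ 0.48489398 -0.32574647] yaw 2.170293965119501 0.2804698520320071 0.1813816419691456
yaw 6.160282886281243 0.2559520612048567 [ 0.51793588 -0.00850589  0.02      ]
yaw 5.5151489279626835 0.0985663762633951 [5.98376172e-01 2.86451395e-04 2.36000000e-01]
0.15
```

```bash
cat >> h.py <<'E'
PO=np.array([.667,.0075]);PY=np.radians(6.2)
def press(p):
    c,s=np.cos(PY),np.sin(PY); return np.array([PO[0]+c*p[0]-s*p[1],PO[1]+s*p[0]+c*p[1],p[2]])
def to(w,ang=None):
    """shift in tool axes (cm) to world point w; turn (deg) to bring tool y to world angle ang (mod 180)"""
    s=sense();R=np.array(s["ee_rot"]);d=R.T@(np.array(w)-s["tcp_pos"])*100
    a=np.degrees(np.arctan2(R[1,1],R[0,1])); t=None if ang is None else (a-ang+90)%180-90
    print("tcp",np.round(s["tcp_pos"],4),"yaw y",round(a,1),"F",np.round(s["wrist_force"],1),"w",round(s["gripper_width"],3),"gf",round(s["gripper_force"],1),"t",round(s["time_s"],2),"-> shift",np.round(d,2),"turn",t)
E
python3 - <<'E'
from h import *
c=cams.capture("side"); im=c["frame"].copy()
x0,y0=300,170; s=4.5
a=cv2.resize(im[y0:y0+130,x0:x0+130],None,fx=s,fy=s,interpolation=cv2.INTER_CUBIC)
def P(p): 
    q=proj(c,[p])[0]; return tuple(int(round(v)) for v in ((q+.5-[x0,y0])*s-.5))
def L(a_,b,col): cv2.line(a,P(press(a_)),P(press(b)),col,1)
L((-.017,-.168,.216),(-.017,.168,.216),(0,0,255)); L((-.068,-.05,.23),(-.068,.05,.23),(255,0,255))
L((-.15,-.13,.02),(-.15,.13,.02),(0,255,255))
for y in(-.157,.157): L((0,y,0),(0,y,.25),(255,0,0))
t=cams.capture("top")
for z,col in((.22,(255,255,0)),(.25,(255,255,255)),(.28,(0,165,255))):   # head top front corners for assumed heights
    q=[ray(t,((u+.5)/5-.5+235,(v+.5)/5-.5+140),z) for u,v in((103,180),(698,130),(687,30),(70,85))]
    print(z,[np.round(v*1000,0) for v in q]); cv2.polylines(a,[np.array([P(v) for v in q])],True,col,1)
cv2.imwrite("pics/side1.png",a)
for n,px in(("offcut",(330,284)),("mug",(444,182))): print(n,ray(t,px,.018 if n=="offcut" else .095))
to(press((-.068,0,.33)),186.2)
E
```

```text
0.22 [array([680., 145., 220.]), array([ 708., -137.,  220.]), array([ 757., -132.,  220.]), array([726., 163., 220.])]
0.25 [array([674., 142., 250.]), array([ 701., -134.,  250.]), array([ 749., -129.,  250.]), array([719., 159., 250.])]
0.28 [array([668., 138., 280.]), array([ 695., -131.,  280.]), array([ 741., -126.,  280.]), array([712., 155., 280.])]
offcut [ 0.42483381 -0.04139022  0.018     ]
mug [ 0.69573627 -0.33481518  0.095     ]
tcp [ 0.2076 -0.5892  0.2221] yaw y 109.4 F [ 0.6 -0.4 -0.4] w 0.997 gf 0.0 t 0.25 -> shift [-56.53  42.58 -10.76] turn -76.79321831359657
```

View pics/side1.png

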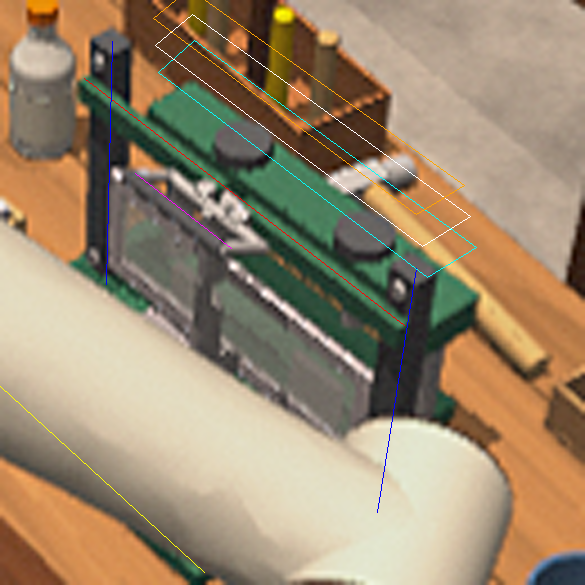

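step_arm(
  targets="0 0 -1 -7;0 0 -1 -7;0 0 -1 -7;0 0 -1 -7;0 0 -1 -7;0 0 -1 -7;0 0 -1 -7;0 0 -1 -7;0 0 -1 -7;0 0 -1 -7;0 0 -1 -7",
  claw=2.6,
)

```text
time_s: 1.17
tcp_pos: [0.2077, -0.5893, 0.3328]
ee_rot: [[0.118, -0.993, -0.0], [-0.993, -0.118, 0.0], [-0.001, 0.0, -1.0]]
wrist_force: [0.9, 0.3, -0.3]
gripper_width: 0.32
gripper_force: 0.0
```

The overlay fits the posts, the bridge and the handle. The press head tops out below 0.22 m, so the gripper body clears it. Moving to above the handle.

step_arm(
  targets="-3 -2.54 0 0;-3 -2.54 0 0;-3 -2.54 0 0;-3 -2.54 0 0;-3 -2.54 0 0;-3 -2.54 0 0;-3 -2.54 0 0;-3 -2.54 0 0;-3 -2.54 0 0;-3 -2.54 0 0;-3 -2.54 0 0;-3 -2.54 0 0",
)

```text
time_s: 2.17
tcp_pos: [0.471, -0.1958, 0.3328]
ee_rot: [[0.112, -0.994, 0.0], [-0.994, -0.112, 0.0], [0.0, -0.0, -1.0]]
wrist_force: [1.0, -1.2, 0.5]
gripper_width: 0.298
gripper_force: 0.0
```

step_arm(
  targets="-3 -2.54 0 0;-3 -2.54 0 0;-3 -2.54 0 0;-3 -2.54 0 0;-3 -2.54 0 0;-3 -2.54 0 0;0 0 0 0;0 0 0 0",
)

```text
time_s: 2.83
tcp_pos: [0.6024, 0.0002, 0.3312]
ee_rot: [[0.115, -0.993, -0.002], [-0.993, -0.115, -0.0], [0.0, 0.002, -1.0]]
wrist_force: [-0.3, 0.0, 0.3]
gripper_width: 0.296
gripper_force: 0.0
```

```bash
python3 - <<'E'
from h import *
to(press((-.068,0,.211)),186.2)
E
```

```text
tcp [6.024e-01 2.000e-04 3.312e-01] yaw y -173.4 F [-0.3  0.   0.3] w 0.296 gf 0.0 t 2.83 -> shift [-0.03  0.27 12.02] turn 0.37600979263299905
```

step_arm(
  targets="0 0.25 0 0.4;0 0 2 0;0 0 2 0;0 0 2 0;0 0 2 0;0 0 1.5 0;0 0 1.3 0;0 0 1.2 0;0 0 0 0",
)

```text
time_s: 3.58
tcp_pos: [0.5969, -0.0036, 0.2104]
ee_rot: [[0.102, -0.995, -0.005], [-0.995, -0.102, -0.0], [-0.0, 0.005, -1.0]]
wrist_force: [-0.2, -0.4, -1.0]
gripper_width: 0.301
gripper_force: 0.0
```

```bash
python3 - <<'E'
from h import *
to(press((-.068,0,.211)),186.2)
c=cams.capture("top"); a=cv2.resize(c["frame"][140:260,235:395],None,fx=5,fy=5,interpolation=cv2.INTER_CUBIC)
c=cams.capture("side"); b=cv2.resize(c["frame"][180:300,320:440],None,fx=5,fy=5,interpolation=cv2.INTER_CUBIC)
m=np.hstack([a,b]); m=cv2.resize(m,None,fx=800/m.shape[1],fy=800/m.shape[1],interpolation=cv2.INTER_AREA); cv2.imwrite("pics/g1.png",m)
E
```

```text
tcp [ 0.5969 -0.0036  0.2104] yaw y -174.1 F [-0.2 -0.4 -1. ] w 0.301 gf 0.0 t 3.58 -> shift [-0.35 -0.28 -0.06] turn -0.34012517616804416
```

View pics/g1.png

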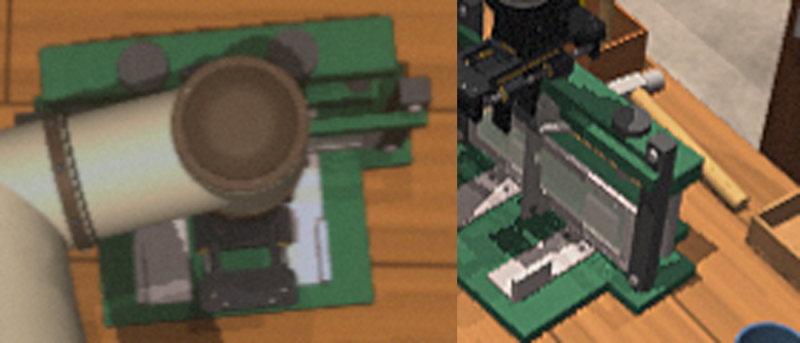

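The gripper straddles the crossbar with no contact force. I'll trim about 3 mm and close.

step_arm(
  targets="-0.3 -0.25 0 0;0 0 0 0;0 0 0 0",
)

```text
time_s: 3.93
tcp_pos: [0.6019, 0.0013, 0.2136]
ee_rot: [[0.105, -0.994, 0.002], [-0.995, -0.105, 0.0], [-0.0, -0.002, -1.0]]
wrist_force: [0.4, -0.0, 0.7]
gripper_width: 0.298
gripper_force: 0.0
```

step_arm(
  targets="0 0 0 0;0 0 0 0;0 0 0 0;0 0 0 0;0 0 0 0;0 0 0 0",
  claw=0.4,
)

```text
time_s: 4.43
tcp_pos: [0.5994, 0.0009, 0.2127]
ee_rot: [[0.105, -0.994, -0.005], [-0.995, -0.105, -0.001], [0.0, 0.005, -1.0]]
wrist_force: [-4.8, 0.5, 4.3]
gripper_width: 0.127
gripper_force: 30.0
```

step_arm(
  targets="0 0 -0.4 0;0 0 -0.7 0;0 0 -0.8 0;0 0 -0.8 0;0 0 -0.8 0;0 0 -0.8 0;0 0 -0.8 0;0 0 -0.8 0;0 0 -0.8 0;0 0 -0.7 0;0 0 -0.6 0;0 0 -0.3 0",
)

```text
time_s: 5.43
tcp_pos: [0.6029, 0.0014, 0.2986]
ee_rot: [[0.105, -0.994, 0.006], [-0.994, -0.105, 0.0], [0.0, -0.006, -1.0]]
wrist_force: [-0.6, -0.8, -5.6]
gripper_width: 0.127
gripper_force: 30.0
```

step_arm(
  targets="0 0 0 0;0 0 0 0;0 0 0 0",
)

```text
time_s: 5.68
tcp_pos: [0.6017, 0.0013, 0.2957]
ee_rot: [[0.105, -0.994, 0.001], [-0.994, -0.105, 0.0], [-0.0, -0.001, -1.0]]
wrist_force: [-1.0, -1.1, -5.1]
gripper_width: 0.125
gripper_force: 30.0
```

```bash
python3 - <<'E'
from h import *
to(press((-.068,0,.296)),186.2)
c=cams.capture("side"); b=cv2.resize(c["frame"][180:300,310:440],None,fx=5,fy=5,interpolation=cv2.INTER_CUBIC)
def P(p): 
    q=proj(c,[press(p)])[0]; return tuple(int(round(v)) for v in ((q+.5-[310,180])*5-.5))
for q,col in((.075,(0,0,255)),(.083,(0,255,255)),(.088,(255,0,255))):
    cv2.line(b,P((-.004,-.142,.135+q)),P((-.004,-.03,.135+q)),col,1)   # guard top edge
    cv2.line(b,P((-.004,-.142,.035+q)),P((-.004,-.03,.035+q)),col,1)
cv2.imwrite("pics/g2.png",b)
E
```

```text
tcp [0.6017 0.0013 0.2957] yaw y -174.0 F [-1.  -1.1 -5.1] w 0.125 gf 30.0 t 5.68 -> shift [ 0.08  0.24 -0.03] turn -0.18513507499585558
```

View pics/g2.png

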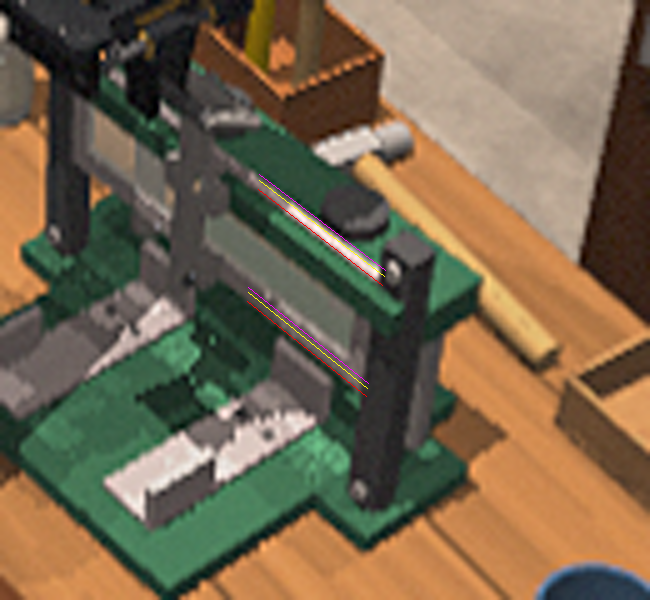

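The guard is up, with its edges on the ~0.083 overlay lines, and the wrist carries about 5 N. Now leaning the bar onto the rod.

step_arm(
  targets="0 -0.35 -0.05 0;0 -0.35 -0.05 0;0 -0.35 -0.05 0;0 -0.35 -0.05 0;0 -0.35 -0.05 0;0 -0.35 -0.05 0;0 -0.35 -0.05 0;0 -0.35 -0.05 0;0 0 0 0;0 0 0 0",
)

```text
time_s: 6.57
tcp_pos: [0.6295, 0.0042, 0.2993]
ee_rot: [[0.105, -0.995, -0.0], [-0.995, -0.105, 0.0], [-0.0, 0.0, -1.0]]
wrist_force: [-1.7, 0.1, -7.0]
gripper_width: 0.125
gripper_force: 30.0
```

```bash
python3 - <<'E'
from h import *
to(press((-.038,0,.300)),186.2)
E
```

```text
tcp [0.6295 0.0042 0.2993] yaw y -174.0 F [-1.7  0.1 -7. ] w 0.125 gf 30.0 t 6.57 -> shift [ 0.08  0.03 -0.07] turn -0.18954080881735536
```

step_arm(
  targets="0 0 0.15 0;0 0 0.15 0;0 0 0.15 0;0 0 0.15 0;0 0 0.1 0;0 0 0.1 0;0 0 0 0;0 0 0 0;0 0 0 0",
)

```text
time_s: 7.32
tcp_pos: [0.6291, 0.0042, 0.292]
ee_rot: [[0.105, -0.994, 0.0], [-0.994, -0.105, -0.0], [0.0, -0.0, -1.0]]
wrist_force: [-3.6, 1.7, -1.6]
gripper_width: 0.131
gripper_force: 30.0
```

step_arm(
  targets="0 0 0.1 0;0 0 0.1 0;0 0 0.05 0;0 0 0 0;0 0 0 0;0 0 0 0",
)

```text
time_s: 7.82
tcp_pos: [0.6294, 0.0041, 0.2917]
ee_rot: [[0.105, -0.994, 0.003], [-0.994, -0.105, -0.0], [0.001, -0.003, -1.0]]
wrist_force: [-5.7, 2.5, 3.8]
gripper_width: 0.123
gripper_force: 30.0
```

```bash
python3 - <<'E'
from h import *
to(press((-.038,0,.290)),186.2)
E
```

```text
tcp [0.6294 0.0041 0.2917] yaw y -174.0 F [-5.7  2.5  3.8] w 0.123 gf 30.0 t 7.82 -> shift [0.07 0.03 0.17] turn -0.15429157359847068
```

The rod now carries the load, since the wrist force has turned upward. Opening gently.

step_arm(
  targets="0 0 0 0;0 0 0 0;0 0 0 0;0 0 0 0",
  claw=2.4,
)

```text
time_s: 8.15
tcp_pos: [0.6302, 0.004, 0.2896]
ee_rot: [[0.105, -0.995, 0.003], [-0.995, -0.105, -0.0], [0.0, -0.003, -1.0]]
wrist_force: [-0.4, 0.2, 0.7]
gripper_width: 0.258
gripper_force: 0.0
```

step_arm(
  targets="0 0 -1 0;0 0 -2 0;0 0 -2 0;0 0 -2 0;0 0 -2 0;0 0 -1 0;0 0 0 0",
)

```text
time_s: 8.73
tcp_pos: [0.6304, 0.0039, 0.3925]
ee_rot: [[0.105, -0.994, 0.007], [-0.995, -0.105, 0.001], [0.0, -0.007, -1.0]]
wrist_force: [-0.4, 0.2, 0.2]
gripper_width: 0.277
gripper_force: 0.0
```

```bash
cat >> h.py <<'E'
def side_guard(fn):
    c=cams.capture("side"); b=cv2.resize(c["frame"][180:300,310:440],None,fx=5,fy=5,interpolation=cv2.INTER_CUBIC)
    def P(p): return tuple(int(round(v)) for v in ((proj(c,[press(p)])[0]+.5-[310,180])*5-.5))
    for z in(.135,.035): cv2.line(b,P((-.004,-.142,z+.075)),P((-.004,-.03,z+.075)),(0,0,255),1)
    cv2.line(b,P((-.038,-.05,.309)),P((-.038,.05,.309)),(255,0,255),1)
    cv2.imwrite(fn,b)
E
python3 - <<'E'
from h import *
to(press((-.038,0,.290)),96)
side_guard("pics/g3.png")
E
```

```text
tcp [0.6304 0.0039 0.3925] yaw y -174.0 F [-0.4  0.2  0.2] w 0.277 gf 0.0 t 8.73 -> shift [ 0.04  0.19 10.25] turn -89.99770049320728
```

View pics/g3.png

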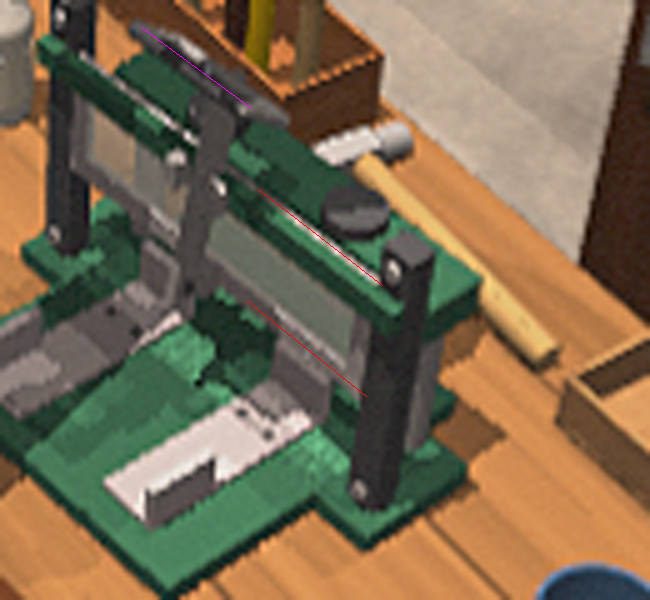

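The guard hangs hooked: the handle sits on the predicted magenta line and the lower edge is at the 0.075 height. Next is the right-hand bracket.

```bash
python3 - <<'E'
from h import *
print(np.round(sense()["joints"],1))
to((.566,-.0868,.39),95.5)
# refine ribs from the freshly visible top picture: bright-ish pixels are shaded, so just print current estimate in image
E
```

```text
[ 15.1  19.3  19.7  -0.  -90.2  -9.1]
tcp [0.6298 0.0042 0.3902] yaw y -174.0 F [ 0.1  0.5 -0.6] w 0.275 gf 0.0 t 8.78 -> shift [ 8.38  7.3  -0.  ] turn -89.49488662918952
```

step_arm(
  targets="2.8 2.4 0 0;2.8 2.5 0 0;2.8 2.4 0 0;0 0 0 -7;0 0 0 -7;0 0 0 -7;0 0 0 -7;0 0 0 -7;0 0 0 -7;0 0 0 -7;0 0 0 -7;0 0 0 -7",
  claw=4,
)

```text
time_s: 9.78
tcp_pos: [0.565, -0.0869, 0.3871]
ee_rot: [[0.936, -0.353, -0.003], [-0.353, -0.936, 0.0], [-0.003, 0.001, -1.0]]
wrist_force: [0.1, 0.0, -0.8]
gripper_width: 0.462
gripper_force: 0.0
```

step_arm(
  targets="0 0 0 -7;0 0 0 -7;0 0 0 -7;0 0 0 -5.5;0 0 4 0;0 0 4 0;0 0 4 0;0 0 4 0;0 0 4 0;0 0 4 0;0 0 2 0;0 0 0 0",
)

```text
time_s: 10.78
tcp_pos: [0.5603, -0.0872, 0.122]
ee_rot: [[0.995, 0.095, -0.015], [0.095, -0.996, -0.0], [-0.015, -0.001, -1.0]]
wrist_force: [-1.0, 0.1, 0.1]
gripper_width: 0.459
gripper_force: 0.0
```

```bash
python3 - <<'E'
from h import *
to((.566,-.0868,.031),95.5)
c=cams.capture("side"); a=cv2.resize(c["frame"][200:310,310:440],None,fx=5,fy=5,interpolation=cv2.INTER_CUBIC); cv2.imwrite("pics/b1.png",a)
s=sense();o=s["tcp_pos"].copy();o[2]=.058
print(proj(c,[s["tcp_pos"],o]))
E
```

```text
tcp [ 0.5603 -0.0872  0.122 ] yaw y -84.6 F [-1.   0.1  0.1] w 0.459 gf 0.0 t 10.78 -> shift [0.71 0.02 9.09] turn -0.06533472204182544
[[345.21934923 260.89094697]
 [344.17171651 275.08960272]]
```

step_arm(
  targets="0.4 0 2 0;0 0 2.5 0;0 0 2.5 0;0 0 1.2 0;0 0 0.6 0;0 0 0 0;0 0 0 0",
)

```text
time_s: 11.42
tcp_pos: [0.5709, -0.0867, 0.0426]
ee_rot: [[0.995, 0.097, 0.003], [0.097, -0.995, -0.0], [0.003, 0.0, -1.0]]
wrist_force: [0.1, 0.8, 0.1]
gripper_width: 0.465
gripper_force: 0.0
```

```bash
python3 - <<'E'
from h import *
to((.566,-.0868,.031),95.5)
E
```

```text
tcp [ 0.5709 -0.0867  0.0426] yaw y -84.5 F [0.1 0.8 0.1] w 0.465 gf 0.0 t 11.42 -> shift [-0.49 -0.03  1.16] turn 0.04097196494785749
```

step_arm(
  targets="-0.3 0 0.4 0;0 0 0 0;0 0 0 0;0 0 0 0",
)

```text
time_s: 11.75
tcp_pos: [0.5668, -0.0869, 0.0377]
ee_rot: [[0.995, 0.096, 0.001], [0.096, -0.995, 0.0], [0.001, 0.0, -1.0]]
wrist_force: [-0.4, 0.3, 0.2]
gripper_width: 0.463
gripper_force: 0.0
```

step_arm(
  targets="0 0 0.6 0;0 0 0 0;0 0 0 0",
)

```text
time_s: 12.0
tcp_pos: [0.5661, -0.087, 0.0306]
ee_rot: [[0.995, 0.096, -0.001], [0.096, -0.995, -0.0], [-0.001, 0.0, -1.0]]
wrist_force: [-0.1, 0.2, 0.1]
gripper_width: 0.461
gripper_force: 0.0
```

step_arm(
  targets="0 0 0 0;0 0 0 0;0 0 0 0;0 0 0 0;0 0 0 0;0 0 0 0;0 0 0 0",
  claw=0.2,
)

```text
time_s: 12.58
tcp_pos: [0.5666, -0.0869, 0.0311]
ee_rot: [[0.995, 0.096, 0.0], [0.096, -0.995, 0.0], [0.0, -0.0, -1.0]]
wrist_force: [-0.3, -0.3, 0.1]
gripper_width: 0.09
gripper_force: 30.0
```

Gripped (opening about 7.8 mm matches the rib). Drawing it out.

step_arm(
  targets="-0.3 0 -0.2 0;-0.8 0 -0.1 0;-1.2 0 0 0;-1.5 0 0 0;-1.5 0 0 0;-1.5 0 0 0;-1.5 0 0 0;-1.5 0 -0.3 0;-1.5 0 -0.8 0;-1.5 0 -1.5 0;-0.5 0 -2.5 0;0 0 -2.5 0",
)

```text
time_s: 13.58
tcp_pos: [0.4303, -0.1001, 0.11]
ee_rot: [[0.995, 0.095, -0.005], [0.095, -0.995, -0.0], [-0.005, -0.0, -1.0]]
wrist_force: [0.5, -0.1, -2.0]
gripper_width: 0.09
gripper_force: 30.0
```

step_arm(
  targets="0 0 -2.5 0;0 0 -2 0;0 0 -1 0;0 0 0 0",
)

```text
time_s: 13.92
tcp_pos: [0.4348, -0.0998, 0.1675]
ee_rot: [[0.995, 0.096, 0.006], [0.096, -0.995, 0.0], [0.006, 0.0, -1.0]]
wrist_force: [-0.3, 1.3, -1.6]
gripper_width: 0.089
gripper_force: 30.0
```

```bash
python3 - <<'E'
from h import *
to((.3886,.2807,.12),94.7)
print(np.round(sense()["moment"],2),np.round(sense()["joints"],1))
c=cams.capture("top");t=cams.capture("side")
a=cv2.resize(c["frame"][150:330,230:430],None,fx=3,fy=3); b=cv2.resize(t["frame"][180:360,230:430],None,fx=3,fy=3)
m=np.hstack([a,b]);cv2.imwrite("pics/b2.png",cv2.resize(m,None,fx=.66,fy=.66,interpolation=cv2.INTER_AREA))
E
```

```text
tcp [ 0.4348 -0.0998  0.1675] yaw y -84.5 F [-0.3  1.3 -1.6] w 0.089 gf 30.0 t 13.92 -> shift [ -0.96 -38.31   4.74] turn 0.8209232143392171
[-0.11  0.16  0.04] [  8.1   7.4 -28.4   0.  -53.9  87.4]
```

View pics/b2.png

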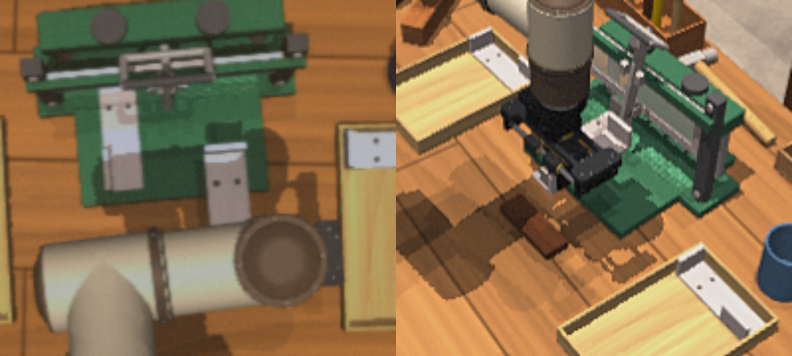

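The bracket is held level and clear of the press, and the guard still hangs. Carrying it to the +y tray.

step_arm(
  targets="-0.1 -2 0 0;-0.1 -3.8 0 0;-0.1 -3.8 0 0;-0.1 -3.8 0 0;-0.1 -3.8 0 0;-0.1 -3.8 0 0;-0.1 -3.8 0 0;-0.1 -3.8 0 0.8;-0.1 -3.8 0 0;0 -3.8 0 0;0 -2 0 0;0 0 0 0",
)

```text
time_s: 15.02
tcp_pos: [0.3891, 0.2829, 0.1632]
ee_rot: [[0.996, 0.086, -0.001], [0.086, -0.996, -0.001], [-0.001, 0.001, -1.0]]
wrist_force: [-0.2, -1.1, -0.9]
gripper_width: 0.09
gripper_force: 30.0
```

step_arm(
  targets="0 0 3 0;0 0 3 0;0 0 3 0;0 0 2.5 0;0 0 0 0;0 0 0 0;0 0 0 0",
)

```text
time_s: 15.6
tcp_pos: [0.3903, 0.2798, 0.0507]
ee_rot: [[0.997, 0.082, 0.001], [0.082, -0.997, 0.0], [0.001, -0.0, -1.0]]
wrist_force: [0.6, 0.7, -1.4]
gripper_width: 0.086
gripper_force: 30.0
```

```bash
python3 - <<'E'
from h import *
to((.3886,.2807,.016),94.7)
E
```

```text
tcp [0.3903 0.2798 0.0507] yaw y -85.3 F [ 0.6  0.7 -1.4] w 0.086 gf 30.0 t 15.6 -> shift [-0.17 -0.1   3.47] turn 0.013607685809347458
```

step_arm(
  targets="-0.1 -0.1 1 0;0 0 0.8 0;0 0 0.6 0;0 0 0.4 0;0 0 0.2 0;0 0 0.2 0;0 0 0 0;0 0 0 0;0 0 0 0",
)

```text
time_s: 16.35
tcp_pos: [0.3889, 0.2809, 0.0183]
ee_rot: [[0.997, 0.082, 0.0], [0.082, -0.997, 0.0], [0.0, -0.0, -1.0]]
wrist_force: [0.7, -0.1, -1.7]
gripper_width: 0.093
gripper_force: 30.0
```

step_arm(
  targets="0 0 0.2 0;0 0 0.1 0;0 0 0 0;0 0 0 0",
)

```text
time_s: 16.68
tcp_pos: [0.389, 0.2811, 0.016]
ee_rot: [[0.997, 0.083, 0.001], [0.083, -0.997, 0.001], [0.001, -0.001, -1.0]]
wrist_force: [-1.5, -0.8, 7.0]
gripper_width: 0.094
gripper_force: 30.0
```

It is touching the tray floor. Releasing and rising.

step_arm(
  targets="0 0 0 0;0 0 0 0;0 0 0 0;0 0 -0.5 0;0 0 -2 0;0 0 -3 0;0 0 -4 0;0 0 -4 0;0 0 -4 0;0 0 0 0",
  claw=4,
)

```text
time_s: 17.52
tcp_pos: [0.3924, 0.2843, 0.1989]
ee_rot: [[0.996, 0.084, 0.013], [0.084, -0.996, 0.013], [0.014, -0.012, -1.0]]
wrist_force: [1.0, 0.8, 0.5]
gripper_width: 0.461
gripper_force: 0.0
```

```bash
python3 - <<'E'
from h import *
to((.5424,.083,.19),94.5)
# refine the left bracket's near edge / rib from a fresh top view, numerically
c=cams.capture("top")
L=[(.5424,.083,.058),(.5424+.0,.083-.021,.025)]
print(proj(c,L))
cv2.imwrite("pics/t3.png",c["frame"])
g=cv2.cvtColor(c["frame"],cv2.COLOR_BGR2HSV)
m=((g[...,1]<60)&(g[...,2]>110)).astype(np.uint8); m[:170]=0;m[252:]=0;m[:,:275]=0;m[:,310:]=0
n,lab,st,ce=cv2.connectedComponentsWithStats(m)
k=1+np.argmax(st[1:,4]);print(st[k],ce[k],cv2.minAreaRect(np.argwhere(lab==k)[:,::-1].astype(np.float32)))
E
```

```text
tcp [0.3924 0.2843 0.1989] yaw y -85.2 F [1.  0.8 0.5] w 0.461 gf 0.0 t 17.52 -> shift [13.24 21.33  0.83] turn 0.3270497235795631
[[284.17015549 238.9238623 ]
 [292.60097383 239.99926082]]
[ 279  193   24   54 1035] [290.41932367 220.28695652] ((290.3147277832031, 219.59115600585938), (53.07398223876953, 20.32457160949707), 85.60128784179688)
```

step_arm(
  targets="1 1.5 0 0.3;1.9 3.1 0 0;1.9 3.1 0 0;1.9 3.1 0 0;1.9 3.1 0 0;1.9 3.1 0 0;1.7 2.8 0 0;1 1.4 0 0;0 0 4 0;0 0 4 0;0 0 2 0;0 0 0 0",
)

```text
time_s: 18.57
tcp_pos: [0.5322, 0.0775, 0.084]
ee_rot: [[0.997, 0.075, -0.013], [0.075, -0.997, -0.004], [-0.013, 0.004, -1.0]]
wrist_force: [-1.7, -0.4, -0.7]
gripper_width: 0.465
gripper_force: 0.0
```

step_arm(
  targets="0 0 0 0;0 0 0 0",
)

```text
time_s: 18.73
tcp_pos: [0.5378, 0.0799, 0.0911]
ee_rot: [[0.997, 0.078, 0.002], [0.078, -0.997, 0.0], [0.002, -0.0, -1.0]]
wrist_force: [0.1, 1.1, 0.4]
gripper_width: 0.462
gripper_force: 0.0
```

```bash
python3 - <<'E'
from h import *
to((.5424,.083,.031),94.5)
E
```

```text
tcp [0.5378 0.0799 0.0911] yaw y -85.5 F [0.1 1.1 0.4] w 0.462 gf 0.0 t 18.73 -> shift [ 0.47 -0.27  6.02] turn -0.04390373903959244
```

step_arm(
  targets="0.4 -0.25 1.2 0;0 0 1.5 0;0 0 1.5 0;0 0 0.8 0;0 0 0.5 0;0 0 0 0;0 0 0 0;0 0 0 0",
)

```text
time_s: 19.4
tcp_pos: [0.5413, 0.0827, 0.0359]
ee_rot: [[0.997, 0.077, 0.002], [0.077, -0.997, 0.001], [0.002, -0.001, -1.0]]
wrist_force: [0.3, 0.6, 0.1]
gripper_width: 0.459
gripper_force: 0.0
```

```bash
python3 - <<'E'
from h import *
to((.5424,.083,.031),94.5)
E
```

```text
tcp [0.5413 0.0827 0.0359] yaw y -85.6 F [0.3 0.6 0.1] w 0.459 gf 0.0 t 19.4 -> shift [ 0.11 -0.02  0.49] turn -0.06971753845246553
```

step_arm(
  targets="0.1 0 0.4 0;0 0 0 0;0 0 0 0",
)

```text
time_s: 19.65
tcp_pos: [0.5416, 0.0824, 0.0312]
ee_rot: [[0.997, 0.077, 0.0], [0.077, -0.997, 0.0], [0.0, -0.0, -1.0]]
wrist_force: [0.1, 0.2, -0.0]
gripper_width: 0.463
gripper_force: 0.0
```

step_arm(
  targets="0 0 0 0;0 0 0 0;0 0 0 0;0 0 0 0;0 0 0 0;0 0 0 0;0 0 0 0",
  claw=0.2,
)

```text
time_s: 20.23
tcp_pos: [0.5415, 0.0824, 0.0311]
ee_rot: [[0.997, 0.077, -0.0], [0.077, -0.997, -0.0], [-0.0, 0.0, -1.0]]
wrist_force: [0.7, 0.4, -1.2]
gripper_width: 0.089
gripper_force: 30.0
```

step_arm(
  targets="-0.3 0 -0.2 0;-0.8 0 -0.1 0;-1.2 0 0 0;-1.5 0 0 0;-1.5 0 0 0;-1.5 0 0 0;-1.5 0 0 0;-1.5 0 -0.3 0;-1.5 0 -0.8 0;-1 0 -1.5 0;0 0 -2.5 0;0 0 -2.5 0",
)

```text
time_s: 21.23
tcp_pos: [0.4165, 0.0721, 0.1103]
ee_rot: [[0.997, 0.077, -0.003], [0.077, -0.997, -0.001], [-0.003, 0.001, -1.0]]
wrist_force: [0.8, 0.8, 0.1]
gripper_width: 0.09
gripper_force: 30.0
```

step_arm(
  targets="0 0 -2.5 0;0 0 -2 0;0 0 -1 0;0 0 0 0",
)

```text
time_s: 21.57
tcp_pos: [0.4195, 0.0734, 0.1674]
ee_rot: [[0.997, 0.077, 0.005], [0.077, -0.997, 0.003], [0.005, -0.002, -1.0]]
wrist_force: [0.5, -0.4, -0.9]
gripper_width: 0.088
gripper_force: 30.0
```

```bash
python3 - <<'E'
from h import *
to((.3922,-.3083,.16),92.2)
E
```

```text
tcp [0.4195 0.0734 0.1674] yaw y -85.6 F [ 0.5 -0.4 -0.9] w 0.088 gf 30.0 t 21.57 -> shift [-5.67 37.85  0.62] turn 2.2318955511331637
```

step_arm(
  targets="-0.3 2 0 0;-0.55 3.8 0 0;-0.55 3.8 0 0;-0.55 3.8 0 0;-0.55 3.8 0 0;-0.55 3.8 0 0;-0.55 3.8 0 0;-0.55 3.8 0 0;-0.55 3.8 0 0;-0.55 3.8 0 0;-0.4 1.7 0 2.2;0 0 0 0",
)

```text
time_s: 22.57
tcp_pos: [0.39, -0.3117, 0.1631]
ee_rot: [[0.999, 0.032, -0.003], [0.032, -0.999, 0.001], [-0.003, -0.001, -1.0]]
wrist_force: [0.2, 0.4, -1.0]
gripper_width: 0.088
gripper_force: 30.0
```

step_arm(
  targets="0 0 3 0;0 0 3 0;0 0 3 0;0 0 2.5 0;0 0 0 0;0 0 0 0;0 0 0 0",
)

```text
time_s: 23.15
tcp_pos: [0.3924, -0.3092, 0.0509]
ee_rot: [[0.999, 0.04, 0.001], [0.04, -0.999, -0.001], [0.001, 0.001, -1.0]]
wrist_force: [0.4, -0.6, -0.5]
gripper_width: 0.09
gripper_force: 30.0
```

```bash
python3 - <<'E'
from h import *
to((.3922,-.3083,.017),92.2)
E
```

```text
tcp [ 0.3924 -0.3092  0.0509] yaw y -87.7 F [ 0.4 -0.6 -0.5] w 0.09 gf 30.0 t 23.15 -> shift [-0.02 -0.1   3.39] turn 0.08044223213096302
```

step_arm(
  targets="0 -0.1 1 0;0 0 0.8 0;0 0 0.6 0;0 0 0.4 0;0 0 0.2 0;0 0 0.2 0;0 0 0.1 0;0 0 0 0;0 0 0 0;0 0 0 0",
)

```text
time_s: 23.98
tcp_pos: [0.3918, -0.3084, 0.0172]
ee_rot: [[0.999, 0.039, 0.0], [0.039, -0.999, -0.0], [0.0, 0.0, -1.0]]
wrist_force: [0.2, -0.1, -1.0]
gripper_width: 0.092
gripper_force: 30.0
```

step_arm(
  targets="0 0 0.1 0;0 0 0.1 0;0 0 0 0;0 0 0 0",
)

```text
time_s: 24.32
tcp_pos: [0.3919, -0.3084, 0.016]
ee_rot: [[0.999, 0.039, 0.001], [0.039, -0.999, -0.0], [0.001, 0.0, -1.0]]
wrist_force: [-0.9, 2.5, 6.3]
gripper_width: 0.093
gripper_force: 30.0
```

step_arm(
  targets="0 0 0 0;0 0 0 0;0 0 0 0;0 0 -0.5 0;0 0 -2 0;0 0 -3 0;0 0 -4 0;0 0 -4 0;0 0 -4 0;0 0 0 0",
  claw=4,
)

```text
time_s: 25.15
tcp_pos: [0.396, -0.3109, 0.1991]
ee_rot: [[0.999, 0.04, 0.016], [0.04, -0.999, -0.009], [0.015, 0.009, -1.0]]
wrist_force: [0.9, -0.8, 0.6]
gripper_width: 0.462
gripper_force: 0.0
```

step_arm(
  targets="-1 3 0 0;-1.5 3.5 0 0;-1.5 3.5 0 0;-1.5 3.5 0 0;-1.5 3.5 0 0;-1.5 3.5 0 0;-1.5 3.5 0 0;-1 3 0 0;0 0 0 0;0 0 0 0;0 0 0 0",
)

```text
time_s: 26.07
tcp_pos: [0.2919, -0.5818, 0.1894]
ee_rot: [[0.999, 0.038, -0.001], [0.038, -0.999, 0.001], [-0.001, -0.001, -1.0]]
wrist_force: [0.6, -0.4, -0.1]
gripper_width: 0.459
gripper_force: 0.0
```

```bash
python3 - <<'E'
from h import *
c=cams.capture("top");t=cams.capture("side")
a=cv2.resize(c["frame"][90:340,90:560],(800,426),interpolation=cv2.INTER_CUBIC)
b=cv2.resize(t["frame"][170:280,300:430],(200,170),interpolation=cv2.INTER_CUBIC)
d=cv2.resize(t["frame"][150:370,200:460],(201,170),interpolation=cv2.INTER_AREA)
e=np.zeros((170,800,3),np.uint8);e[:,:200]=b;e[:,210:411]=d
q=cv2.resize(c["frame"][150:220,240:390],(364,170),interpolation=cv2.INTER_CUBIC);e[:,430:794]=q
cv2.imwrite("pics/end.png",np.vstack([a,e]))
to((0,0,0))
E
```

```text
tcp [ 0.2926 -0.5813  0.1902] yaw y -87.7 F [0.1 0.6 0.3] w 0.458 gf 0.0 t 26.17 -> shift [-26.93 -59.25  19.03] turn None
```

View pics/end.png

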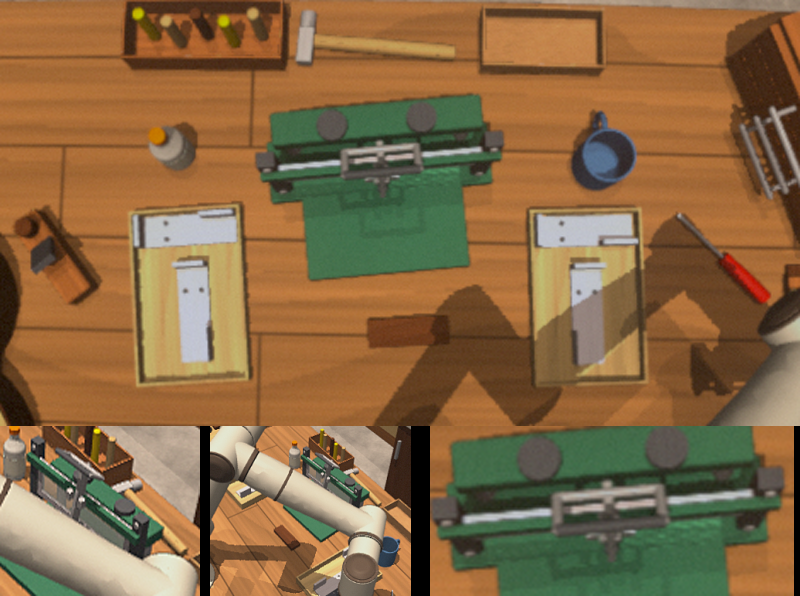

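Both brackets lie flat in their matching trays: right-hand in the left tray at (195,310) with its rib on the right, left-hand in the right tray at (588,315) with its rib on the left. The guard is still hooked and nothing else has moved. Handing in.

```bash
python3 -c "
from station import r
print(r.finish_job())"
```

```text
the job is handed in; nothing more can be done
None
```

I handed the job in at about 26 s: the guard hangs hooked on the rod, each bracket lies flat in the tray with its matching-hand sample, and nothing else on the bench appears to have moved in the last picture; no verdict was returned.

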